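# Unhook the long filter cartridge from the keyhole rack and load it into the housing

### The arm

A 6-joint arm with a two-finger parallel gripper is mounted at the origin on the work surface. World frame = base frame: x ahead of the robot, y to its left, z up, the work surface at z = 0. Lengths are in m, angles in degrees, forces in N, time in s.
With the tool pointing down it reaches from about 0.275 to 0.725 m from the base axis. Payload 5.6 kg.
Tool frame: the origin (TCP) lies at the very end of the fingers, on their centre line; the grasp point (between the pads) lies robot.tcp_to_grasp behind it (robot.tcp_to_grasp is the distance from the TCP to the grasp point, in m); y points along the fingers, x is the direction in which the jaws open and shut, and the axes are right-handed (so a half turn about y gives the same grasp; the last joint's range is limited). The gripper opens to 85 mm and grips with 20 to 120 N. Pads are 22 mm wide; open, the fingers measure 114 mm over their backs; the gripper's body (76 mm by 85 mm) begins 54 mm behind the grasp point. The pads swing forward as they close: fully open they stand 13 mm farther back than shut.
Start: joints at [82.999, 14.616, 6.199, 0, -81.583, -16.306], TCP at [0.218, 0.505, 0.231] pointing down, gripper open.
Joint ranges: [-168.99, 168.99], [-69.2, 112.95], [-62.41, 85.93], [-164.36, 98.24], [-168.68, -3.75], [-174.98, 174.98]. Speed limits (degrees/s): [147.25, 147.25, 180, 180, 180, 180].

### API

Orientations are given as a 3x3 rotation matrix whose columns are the frame's x, y, z axes.
In Python, from cell import robot gives the robot as it stands.
- The arm moves only by the shell command python3 -m crank 'ROWS'. ROWS is JSON, a list of rows, each a list of 7 numbers: the turn, a rotation vector about the tool's x, y, z normalised to -1 to 1, where 1 is 30 degrees, then the shift along the tool's x, y, z normalised to -1 to 1, where 1 is 20 cm, then the opening in per cent of the stroke, from 0 (shut) to 100 (fully open). In form: [[rx, ry, rz, dx, dy, dz, jaw], ...]. A call has 1 to 20 rows; each row is the pose to reach, as a shift and turn from the pose commanded when the call began, along the tool's axes at that moment; what a row does not reach only later rows make up. A row lasts 1/12 s, in which the tool goes at most 41.7 mm and 7.16 degrees, less where a joint would pass 70% of its speed; a pose out of reach is approached as far as the arm can. A call with a number of a shift or a turn outside -1 to 1 is refused whole. A call with a gripper value outside its range is refused whole. The fingers move at their own pace and stop on an object; the grip force is fixed at half the most. Time passes only in rows, so rows that repeat a pose let the fingers close. It gives the time, the measured TCP pose, the force and the opening at its end, in the units of the state.
- robot.get_obs(): the state, without advancing time (a new reading comes with each control period).
- robot.get_image(name): name is "side" or "top"; returns a dict with "image" (420x560x3 uint8, red, green, blue), "K" (3x3 intrinsics, pixels), "k1" (the pictures are not rectified: a ray, as slopes to the right and down, at radius r is drawn at 1 + k1 r^2 times it, then the intrinsics apply), "T" (4x4, takes a point from camera to world coordinates). Camera axes: x right, y up, looking along -z (the intrinsics and any distortion apply to the point x, -y, -z); pixel columns grow to the right and rows downward; lengths in m; the calibration is good to about 2 mm. A picture is of the moment at which its call begins. There is no depth.
- robot.hand_in(): hands the job in, once; it reports no verdict.
The state is a dict: "time_s": time; "joint_pos": joint angles; "joint_vel": joint speeds; "effort": joint torques, N m; "position": TCP position; "tcp_rot": TCP orientation; "contact_force": force on the tool from outside, world axes, zero at the start; "wrist_torque": the same for the moment, N m; "width": opening from 0.0 (shut) to 1.0 (fully open).
Only numpy, scipy, OpenCV 4.12 (cv2) and the standard library are available. Lean on these libraries where they do the work, as an engineer would, in place of code of your own. Each camera call takes 0.05 s, during which the arm holds its last target. There are 200 camera calls.

### The job

Take the long filter cartridge, the one with the upright round stem on top, off the keyhole rack: slide it along its slot to the wide end and lift it out through the wide hole. Then lower it into the open filter housing, all the way to the bottom before letting go, and leave it standing upright inside. Leave the short cartridge hanging where it is.

Things in the scene. Friction and masses are not known exactly. Their poses are not given: they have to be found in the camera images.
- long_center (a point): Centre, half-way up, of the long white cartridge, 172 mm tall, 250 g, z up. Upwards: body 44 mm dia, 90 long; neck 18 dia, 26 long; flange 54 dia, 8 thick; stem to grip 30 dia, 48 tall. This point is 86 above the underside, 62 below mid-stem. It hangs by its flange on the rack plate, neck in a slot, body below, and can rise 18 mm before the body meets the plate; the body passes only the wide hole.
- rack: Fixed rack: level plate 170 (x) by 240 (y) mm, 8 thick, top 135 above the counter, on 4 corner legs. Origin on the counter under its centre. Two keyhole slots along its x, at y = +60 and -60 mm: the wide hole, 70 mm across, is centred at x = -30; from it a slot 32 mm wide runs to x = +61. The cartridges hang at about x = +40, the long one in either slot. Yaw within 20 degrees; left or right.
- short_center (a point): Centre, half-way up, of the short cartridge (104 mm tall), which hangs in the other slot and stays there: body 44 mm diameter, 50 mm long, flange 50 mm diameter, and a low domed cap 20 mm high on top in place of the stem.
- housing: Fixed open filter housing: an upright ribbed round cup, 100 mm outer and 90 mm inner diameter, rim 75 mm above the counter, inner floor 8 mm above the counter. Origin on the counter at its axis, z up.
There are look-alikes about, which are no part of the job. What is shaped like the housing but blue or red is not meant.

How it is judged:
By the outcome, as a careful person would: the job done as asked, in the order asked, and still so for the second after the job is handed in, with the robot touching nothing.
It also fails if it takes over 42 s, if anything falls off the work surface, if the arm or the gripper's body presses on something with over 40 N, if the wrist force passes 120 N, or if a joint passes its speed limit or range.

## Working session

There is one attempt and no reset: what is moved stays moved. The work goes in short steps, Python scripts to look and compute and a shell command to move; the robot and the scene stay as the last step left them, time stands still between calls to the robot, and variables do not carry over. Pictures are saved under pics/ and viewed, about 8 in all and at most 12, crops included, and the job is handed in when it is done.

```bash
ls; mkdir -p pics; cat > h.py <<'E'
import numpy as np, cv2
from cell import robot
def grab(n):
    d=robot.get_image(n); return d
def ray(d,u,v):
    K=d["K"];x=(u-K[0][2])/K[0][0];y=(v-K[1][2])/K[1][1]
    rd=np.hypot(x,y);r=rd
    for _ in range(20): r=rd/(1+d["k1"]*r*r)
    s=r/rd if rd>0 else 1
    T=np.array(d["T"]);return T[:3,3],T[:3,:3]@np.array([x*s,-y*s,-1])
def plane(d,u,v,z):
    o,r=ray(d,u,v);return o+r*(z-o[2])/r[2]
def proj(d,p):
    T=np.array(d["T"]);c=T[:3,:3].T@(np.array(p)-T[:3,3]);x,y=c[0]/-c[2],-c[1]/-c[2]
    f=1+d["k1"]*(x*x+y*y);K=d["K"];return K[0][0]*x*f+K[0][2],K[1][1]*y*f+K[1][2]
def tri(d1,p1,d2,p2):
    A=0;b=0;
    for d,p in((d1,p1),(d2,p2)):
        o,r=ray(d,*p);r=r/np.linalg.norm(r);M=np.eye(3)-np.outer(r,r);A=A+M;b=b+M@o
    return np.linalg.solve(A,b)
E
python3 - <<'E'
from h import *
import pickle
D={n:grab(n) for n in("top","side")}
pickle.dump(D,open("d0.pkl","wb"))
for n in D:
    cv2.imwrite(f"pics/{n}0.png",cv2.cvtColor(D[n]["image"],cv2.COLOR_RGB2BGR));print(n,D[n]["K"],D[n]["k1"],np.round(D[n]["T"],3))
print(robot.tcp_to_grasp,robot.get_obs())
E
```

```text
pics
top [[521.21643157   0.         282.54215561]
 [  0.         521.21643157 216.42241365]
 [  0.           0.           1.        ]] -0.1395528781658068 [[-0.008  0.997 -0.075  0.45 ]
 [-1.    -0.01  -0.027 -0.06 ]
 [-0.028  0.075  0.997  1.313]
 [ 0.     0.     0.     1.   ]]
side [[387.95489541   0.         285.41714893]
 [  0.         387.95489541 210.62643392]
 [  0.           0.           1.        ]] -0.005925168079860847 [[ 0.998  0.044 -0.042  0.509]
 [-0.061  0.751 -0.657 -0.551]
 [ 0.003  0.659  0.752  0.691]
 [ 0.     0.     0.     1.   ]]
0.0187 {'time_s': 0.1, 'joint_pos': array([ 8.29993794e+01,  1.46495358e+01,  6.13817491e+00, -2.28531442e-02,
       -8.15844995e+01, -1.63048093e+01]), 'joint_vel': array([ 0.0212653 , -0.12799481,  0.17910984,  0.05022939,  0.13909922,
        0.01262896]), 'effort': array([-2.35312589e-03, -3.87610888e+01,  2.38473809e+01,  5.37797660e+00,
       -3.80740312e-03, -2.01567723e-06]), 'position': array([0.21739385, 0.50472581, 0.23049152]), 'tcp_rot': array([[-3.95685944e-01, -5.95539775e-04,  9.18385692e-01],
       [-9.18384281e-01, -1.61250260e-03, -3.95686381e-01],
       [ 1.71654630e-03, -9.99998523e-01,  9.11102446e-05]]), 'contact_force': array([-0.47175568, -0.15581535,  0.35595231]), 'wrist_torque': array([0.02438601, 0.04401136, 0.04707029]), 'width': 0.995991426130846}
```

View pics/top0.png

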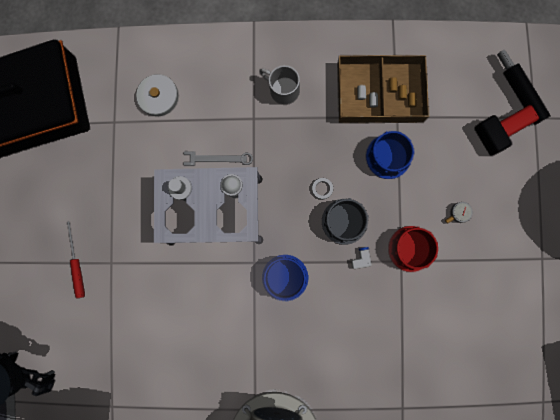

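View pics/side0.png

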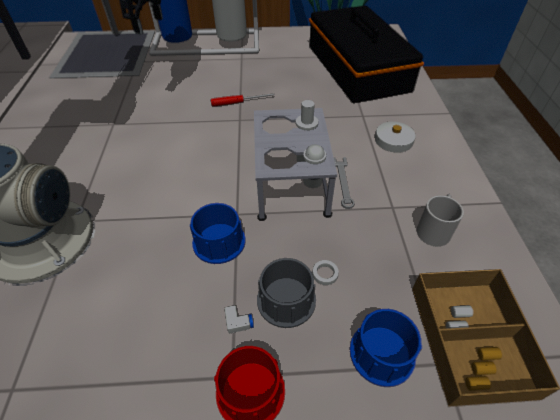

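Top view: the long cartridge candidate, with a stem, is at (178,185), and the domed short one is at (231,184). The housing candidates are grey (346,221), blue (389,154), blue (285,278) and red (413,248); I choose the grey one. The mug at (284,85) and the lidded dish at (157,95) are look-alikes. In the side view, the stem is at (308,112), the dome at (315,153) and the grey cup at (286,290).

```bash
python3 - <<'E'
from h import *
import pickle
D=pickle.load(open("d0.pkl","rb"))
def c(n,x,y,w,h,s): return cv2.resize(cv2.cvtColor(D[n]["image"][y:y+h,x:x+w],cv2.COLOR_RGB2BGR),(w*s,h*s),interpolation=cv2.INTER_CUBIC)
a=c("top",145,160,125,90,3);b=c("side",245,90,100,90,4);e=c("top",315,190,65,65,3);f=c("side",245,250,80,80,3)
im=np.zeros((600,800,3),np.uint8)
for p,x,y in((a,0,0),(b,400,0),(e,0,360),(f,400,360)): im[y:y+p.shape[0],x:x+p.shape[1]]=p[:600-y]
cv2.imwrite("pics/crop0.png",im)
# predicted pixel check of plate top white-ish mask
for n in D:
    print(n,[tuple(np.round(proj(D[n],plane(D["top"],178,183,z)),1)) for z in(.143,.191)])
E
```

```text
top [(np.float64(178.0), np.float64(183.0)), (np.float64(178.0), np.float64(183.0))]
side [(np.float64(310.8), np.float64(119.2)), (np.float64(309.4), np.float64(104.5))]
```

View pics/crop0.png

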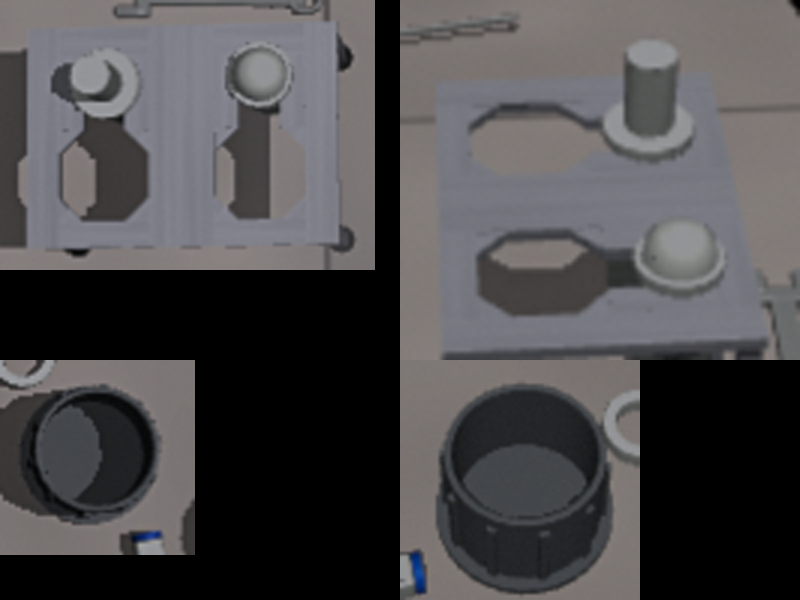

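The crop confirms the choice: stem cylinder in the left slot (+y), dome in the other, and the grey ribbed cup empty. Next I triangulate.

```bash
python3 - <<'E'
from h import *
import pickle
D=pickle.load(open("d0.pkl","rb"));T,S=D["top"],D["side"]
tp=lambda x,y:(145+x/3,160+y/3); sp=lambda x,y:(245+x/4-100,90+y/4)
ht=lambda x,y:(315+x/3,190+(y-360)/3); hs=lambda x,y:(245+(x-400)/3,250+(y-360)/3)
P={}
def go(n,a,b,z):
    p=tri(T,a,S,b);P[n]=p
    print(n,p.round(4),"T@z",plane(T,*a,z).round(4),"S@z",plane(S,*b,z).round(4))
go("stemtop",tp(90,75),sp(652,53),.191)
go("flange",tp(108,83),sp(648,127),.143)
go("hole",tp(105,170),sp(537,138),.135)
go("hole2",tp(258,170),sp(542,272),.135)
go("c++",tp(28,30),sp(709,73),.135)
go("c-+",tp(30,246),sp(436,84),.135)
go("c--",tp(338,244),sp(447,345),.135)
go("c+-",tp(335,23),sp(761,335),.135)
go("dome",tp(259,72),sp(680,255),.143)
go("rim",ht(96,447),hs(526,454),.075)
E
```

```text
stemtop [0.6074 0.2069 0.1896] T@z [0.6064 0.2066 0.191 ] S@z [0.608 0.205 0.191]
flange [0.6074 0.2044 0.141 ] T@z [0.6067 0.204  0.143 ] S@z [0.6076 0.2017 0.143 ]
hole [0.5417 0.208  0.1332] T@z [0.5408 0.2076 0.135 ] S@z [0.5424 0.2056 0.135 ]
hole2 [0.5396 0.0902 0.1314] T@z [0.5396 0.0898 0.135 ] S@z [0.5391 0.0861 0.135 ]
c++ [0.6517 0.27   0.1322] T@z [0.6501 0.2692 0.135 ] S@z [0.6522 0.266  0.135 ]
c-+ [0.4832 0.2662 0.1334] T@z [0.4831 0.2657 0.135 ] S@z [0.4832 0.2638 0.135 ]
c-- [0.4851 0.0292 0.1377] T@z [0.4829 0.0292 0.135 ] S@z [0.4872 0.0322 0.135 ]
c+- [0.6509 0.0308 0.1346] T@z [0.6515 0.0307 0.135 ] S@z [0.6501 0.0303 0.135 ]
dome [0.6138 0.0882 0.1415] T@z [0.6135 0.088  0.143 ] S@z [0.6136 0.0865 0.143 ]
rim [ 0.5364 -0.18    0.0686] T@z [ 0.5357 -0.1794  0.075 ] S@z [ 0.5364 -0.1838  0.075 ]
```

Heights agree with the text (stem top 190 mm, flange 141, plate about 134). Stem axis is about (0.607, 0.206), wide hole about (0.540, 0.207), housing about (0.536, -0.181). I keep the orientation fixed. The approach is +0.121 m along tool x and +0.476 m along tool z, at constant height.

```bash
python3 -m crank '[[0,0,0,0.03,0,0.12,100],[0,0,0,0.06,0,0.25,100],[0,0,0,0.1,0,0.4,100],[0,0,0,0.14,0,0.55,100],[0,0,0,0.18,0,0.7,100],[0,0,0,0.22,0,0.85,100],[0,0,0,0.25,0,1,100]]'
python3 -m crank '[[0,0,0,0.04,0,0.15,100],[0,0,0,0.08,0,0.3,100],[0,0,0,0.12,0,0.45,100],[0,0,0,0.16,0,0.6,100],[0,0,0,0.19,0,0.75,100],[0,0,0,0.23,0,0.9,100],[0,0,0,0.25,0,1,100]]'
python3 -m crank '[[0,0,0,0.03,0,0.12,100],[0,0,0,0.06,0,0.24,100],[0,0,0,0.09,0,0.34,100],[0,0,0,0.1,0,0.38,100],[0,0,0,0.1,0,0.38,100],[0,0,0,0.1,0,0.38,100],[0,0,0,0.1,0,0.38,100]]'
python3 - <<'E'
from h import *
D={n:grab(n) for n in("top","side")}
ims=[]
for n,(x,y,w,h) in {"top":(130,130,140,130),"side":(235,50,120,130)}.items():
    d=D[n];im=cv2.cvtColor(d["image"],cv2.COLOR_RGB2BGR)
    ims.append(cv2.resize(im[y:y+h,x:x+w],None,fx=3,fy=3,interpolation=cv2.INTER_CUBIC))
cv2.imwrite("pics/above.png",np.hstack(ims))
o=robot.get_obs();print(o["time_s"],o["position"],o["tcp_rot"].round(3))
E
```

```text
time_s: 0.68
position: [0.3822, 0.3787, 0.231]
tcp_rot: [[-0.396, -0.001, 0.918], [-0.918, -0.001, -0.396], [0.001, -1.0, -0.0]]
contact_force: [0.6, 0.2, 0.5]
width: 0.999
time_s: 1.27
position: [0.5469, 0.2529, 0.2305]
tcp_rot: [[-0.397, -0.001, 0.918], [-0.918, -0.001, -0.397], [0.001, -1.0, -0.001]]
contact_force: [-0.5, 1.5, -0.1]
width: 0.997
time_s: 1.85
position: [0.6066, 0.2072, 0.2312]
tcp_rot: [[-0.395, -0.0, 0.919], [-0.919, 0.0, -0.395], [0.0, -1.0, -0.0]]
contact_force: [-0.2, -0.4, 0.2]
width: 1.001
1.95 [0.6065834  0.2074204  0.23153824] [[-0.395  0.     0.919]
 [-0.919  0.    -0.395]
 [-0.    -1.    -0.   ]]
```

View pics/above.png

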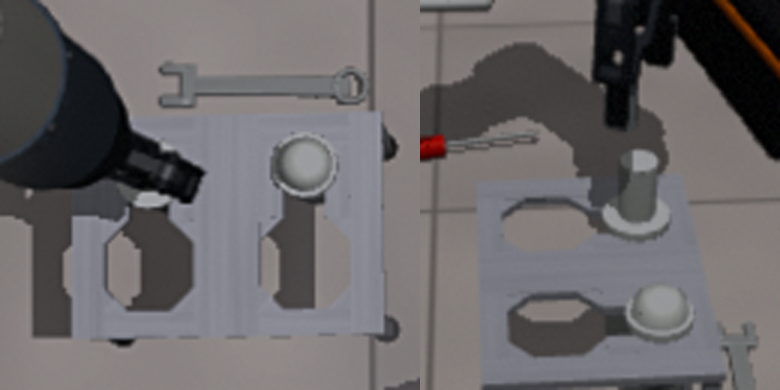

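The open fingers straddle the stem (side view stem top at about (640,160), finger at (618,120)). Next: descend 80 mm and close.

```bash
python3 -m crank '[[0,0,0,0,0.06,0,100],[0,0,0,0,0.12,0,100],[0,0,0,0,0.18,0,100],[0,0,0,0,0.24,0,100],[0,0,0,0,0.3,0,100],[0,0,0,0,0.35,0,100],[0,0,0,0,0.39,0,100],[0,0,0,0,0.39,0,100],[0,0,0,0,0.39,0,100]]'
python3 -m crank '[[0,0,0,0,0,0,60],[0,0,0,0,0,0,40],[0,0,0,0,0,0,20],[0,0,0,0,0,0,0],[0,0,0,0,0,0,0],[0,0,0,0,0,0,0],[0,0,0,0,0,0,0],[0,0,0,0,0,0,0],[0,0,0,0,0,0,0],[0,0,0,0,0,0,0],[0,0,0,0,0,0,0],[0,0,0,0,0,0,0]]'
```

```text
time_s: 2.7
position: [0.6071, 0.2067, 0.1533]
tcp_rot: [[-0.395, -0.0, 0.919], [-0.919, -0.0, -0.395], [0.0, -1.0, -0.0]]
contact_force: [0.2, -0.6, -0.4]
width: 0.999
time_s: 3.7
position: [0.6077, 0.2069, 0.1539]
tcp_rot: [[-0.395, 0.001, 0.918], [-0.918, 0.001, -0.395], [-0.001, -1.0, 0.001]]
contact_force: [0.3, 3.7, 4.1]
width: 0.335
```

Gripped: 0.335 of the stroke is about 28.5 mm. Lift 8 mm and check.

```bash
python3 -m crank '[[0,0,0,0,-0.01,0,0],[0,0,0,0,-0.02,0,0],[0,0,0,0,-0.03,0,0],[0,0,0,0,-0.04,0,0],[0,0,0,0,-0.04,0,0],[0,0,0,0,-0.04,0,0],[0,0,0,0,-0.04,0,0]]'
```

```text
time_s: 4.28
position: [0.6071, 0.2064, 0.161]
tcp_rot: [[-0.396, -0.001, 0.918], [-0.918, -0.0, -0.396], [0.001, -1.0, -0.001]]
contact_force: [-0.8, 0.7, -3.7]
width: 0.335
```

Force is about the cartridge weight, so it hangs free. Slide -x by 67 mm.

```bash
python3 -m crank '[[0,0,0,0.013,0,-0.03,0],[0,0,0,0.026,0,-0.06,0],[0,0,0,0.039,0,-0.09,0],[0,0,0,0.052,0,-0.12,0],[0,0,0,0.065,0,-0.15,0],[0,0,0,0.078,0,-0.18,0],[0,0,0,0.09,0,-0.21,0],[0,0,0,0.103,0,-0.24,0],[0,0,0,0.116,0,-0.27,0],[0,0,0,0.125,0,-0.29,0],[0,0,0,0.132,0,-0.307,0],[0,0,0,0.132,0,-0.307,0],[0,0,0,0.132,0,-0.307,0],[0,0,0,0.132,0,-0.307,0]]'
python3 - <<'E'
from h import *
D={n:grab(n) for n in("top","side")}
ims=[]
for n,(x,y,w,h) in {"top":(130,130,140,130),"side":(235,50,120,130)}.items():
    d=D[n];im=cv2.cvtColor(d["image"],cv2.COLOR_RGB2BGR)
    ims.append(cv2.resize(im[y:y+h,x:x+w],None,fx=3,fy=3,interpolation=cv2.INTER_CUBIC))
    print(n,proj(d,(.54,.2068,.151)))
cv2.imwrite("pics/slid.png",np.hstack(ims))
E
```

```text
time_s: 5.45
position: [0.5407, 0.2067, 0.1613]
tcp_rot: [[-0.396, 0.0, 0.918], [-0.918, -0.0, -0.396], [-0.0, -1.0, 0.0]]
contact_force: [-0.9, -0.8, -4.0]
width: 0.337
top (np.float64(178.75885540346076), np.float64(216.50007857137254))
side (np.float64(278.1310785795158), np.float64(118.5715517336214))
```

View pics/slid.png

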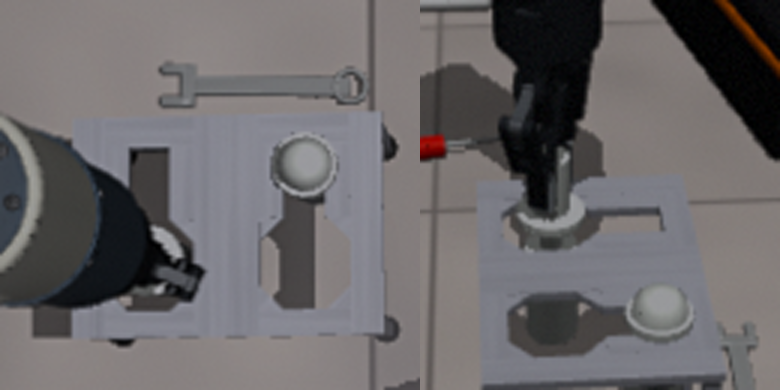

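The cartridge is over the wide hole (side view flange at x about 548, hole 503–595) and the short one is unmoved. Lift slowly through the plate, then all the way up.

```bash
python3 -m crank '[[0,0,0,0,-0.03,0,0],[0,0,0,0,-0.06,0,0],[0,0,0,0,-0.09,0,0],[0,0,0,0,-0.12,0,0],[0,0,0,0,-0.15,0,0],[0,0,0,0,-0.15,0,0]]'
python3 -m crank '[[0,0,0,0,-0.05,0,0],[0,0,0,0,-0.1,0,0],[0,0,0,0,-0.16,0,0],[0,0,0,0,-0.22,0,0],[0,0,0,0,-0.28,0,0],[0,0,0,0,-0.34,0,0],[0,0,0,0,-0.4,0,0],[0,0,0,0,-0.46,0,0],[0,0,0,0,-0.52,0,0],[0,0,0,0,-0.57,0,0],[0,0,0,0,-0.6,0,0],[0,0,0,0,-0.6,0,0],[0,0,0,0,-0.6,0,0]]'
```

```text
time_s: 6.05
position: [0.5413, 0.2069, 0.1933]
tcp_rot: [[-0.395, 0.003, 0.918], [-0.918, 0.001, -0.395], [-0.002, -1.0, 0.002]]
contact_force: [0.0, 0.0, -1.7]
width: 0.337
time_s: 7.13
position: [0.5404, 0.2068, 0.3114]
tcp_rot: [[-0.396, 0.0, 0.918], [-0.918, 0.001, -0.396], [-0.001, -1.0, 0.0]]
contact_force: [0.3, 0.5, -4.0]
width: 0.334
```

Clear of the plate (underside about 177 mm). Carry it to the housing: +0.358 m along tool x, +0.149 m along tool z.

```bash
python3 -m crank '[[0,0,0,0.05,0,0.02,0],[0,0,0,0.12,0,0.05,0],[0,0,0,0.2,0,0.083,0],[0,0,0,0.28,0,0.117,0],[0,0,0,0.36,0,0.15,0],[0,0,0,0.44,0,0.183,0],[0,0,0,0.52,0,0.217,0],[0,0,0,0.6,0,0.25,0],[0,0,0,0.68,0,0.283,0],[0,0,0,0.76,0,0.317,0],[0,0,0,0.84,0,0.35,0],[0,0,0,0.895,0,0.373,0]]'
python3 -m crank '[[0,0,0,0.08,0,0.033,0],[0,0,0,0.16,0,0.067,0],[0,0,0,0.24,0,0.1,0],[0,0,0,0.32,0,0.133,0],[0,0,0,0.4,0,0.167,0],[0,0,0,0.48,0,0.2,0],[0,0,0,0.56,0,0.233,0],[0,0,0,0.64,0,0.267,0],[0,0,0,0.72,0,0.3,0],[0,0,0,0.79,0,0.33,0],[0,0,0,0.85,0,0.355,0],[0,0,0,0.88,0,0.367,0],[0,0,0,0.895,0,0.373,0],[0,0,0,0.895,0,0.373,0],[0,0,0,0.895,0,0.373,0],[0,0,0,0.895,0,0.373,0]]'
python3 - <<'E'
from h import *
D={n:grab(n) for n in("top","side")}
ims=[]
for n,(x,y,w,h) in {"top":(270,120,130,180),"side":(220,130,130,180)}.items():
    d=D[n];im=cv2.cvtColor(d["image"],cv2.COLOR_RGB2BGR)
    ims.append(cv2.resize(im[y:y+h,x:x+w],None,fx=3,fy=3,interpolation=cv2.INTER_CUBIC))
cv2.imwrite("pics/over.png",np.hstack(ims))
print([proj(D["side"],(.5362,-.1815,z)) for z in (.177,.267,.075)])
E
```

```text
time_s: 8.13
position: [0.5374, 0.0101, 0.3112]
tcp_rot: [[-0.397, -0.001, 0.918], [-0.918, -0.001, -0.397], [0.001, -1.0, -0.0]]
contact_force: [-0.4, -0.3, -2.1]
width: 0.337
time_s: 9.47
position: [0.5359, -0.1806, 0.3113]
tcp_rot: [[-0.395, 0.0, 0.919], [-0.919, 0.0, -0.395], [-0.0, -1.0, 0.0]]
contact_force: [0.4, -0.0, -3.8]
width: 0.332
[(np.float64(287.1696533495622), np.float64(247.38758228572016)), (np.float64(287.5735224490508), np.float64(210.94332118870818)), (np.float64(286.8053313969199), np.float64(280.24570917818187))]
```

View pics/over.png

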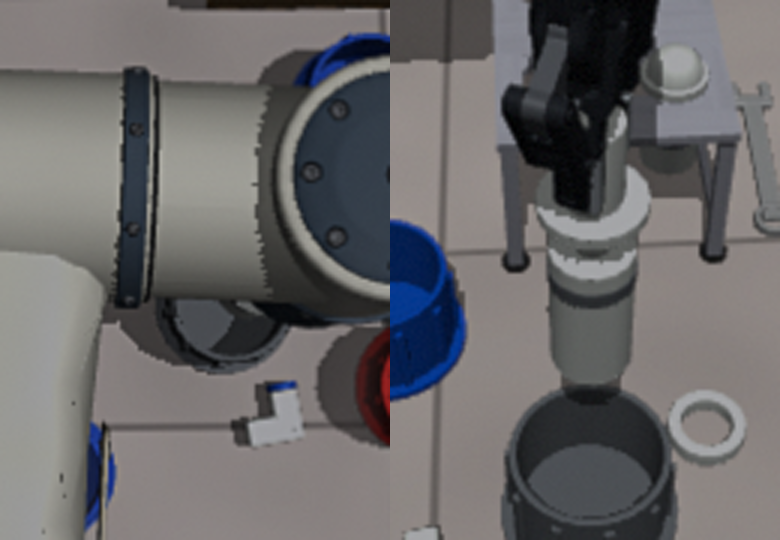

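The cartridge hangs upright over the grey housing (body bottom at crop (592,378), rim centre (590,455)). Lower 155 mm, then creep down.

```bash
python3 -m crank '[[0,0,0,0,0.04,0,0],[0,0,0,0,0.1,0,0],[0,0,0,0,0.16,0,0],[0,0,0,0,0.22,0,0],[0,0,0,0,0.28,0,0],[0,0,0,0,0.34,0,0],[0,0,0,0,0.4,0,0],[0,0,0,0,0.45,0,0],[0,0,0,0,0.5,0,0],[0,0,0,0,0.55,0,0],[0,0,0,0,0.6,0,0],[0,0,0,0,0.65,0,0],[0,0,0,0,0.69,0,0],[0,0,0,0,0.73,0,0],[0,0,0,0,0.76,0,0],[0,0,0,0,0.78,0,0],[0,0,0,0,0.78,0,0],[0,0,0,0,0.78,0,0]]'
python3 -m crank '[[0,0,0,0,0.01,0,0],[0,0,0,0,0.02,0,0],[0,0,0,0,0.03,0,0],[0,0,0,0,0.04,0,0],[0,0,0,0,0.04,0,0],[0,0,0,0,0.04,0,0]]'
```

```text
time_s: 11.07
position: [0.5359, -0.1813, 0.1554]
tcp_rot: [[-0.396, 0.0, 0.918], [-0.918, -0.0, -0.396], [0.0, -1.0, 0.0]]
contact_force: [0.4, -0.6, -3.3]
width: 0.337
time_s: 11.57
position: [0.5357, -0.1812, 0.1471]
tcp_rot: [[-0.396, -0.0, 0.918], [-0.918, 0.0, -0.396], [0.0, -1.0, -0.0]]
contact_force: [-0.5, 0.1, -3.9]
width: 0.339
```

```bash
python3 -m crank '[[0,0,0,0,0.005,0,0],[0,0,0,0,0.01,0,0],[0,0,0,0,0.015,0,0],[0,0,0,0,0.015,0,0],[0,0,0,0,0.015,0,0]]'
python3 -m crank '[[0,0,0,0,0.005,0,0],[0,0,0,0,0.01,0,0],[0,0,0,0,0.01,0,0],[0,0,0,0,0.01,0,0]]'
```

```text
time_s: 11.98
position: [0.5357, -0.1812, 0.1442]
tcp_rot: [[-0.396, -0.0, 0.918], [-0.918, 0.0, -0.396], [0.0, -1.0, -0.0]]
contact_force: [0.5, -0.2, -3.8]
width: 0.335
time_s: 12.32
position: [0.5361, -0.1813, 0.1429]
tcp_rot: [[-0.396, 0.001, 0.918], [-0.918, -0.0, -0.396], [-0.0, -1.0, 0.001]]
contact_force: [-0.4, 0.7, 1.3]
width: 0.334
```

```bash
python3 -m crank '[[0,0,0,0,0.003,0,0],[0,0,0,0,0.005,0,0],[0,0,0,0,0.005,0,0],[0,0,0,0,0.005,0,0]]'
```

```text
time_s: 12.65
position: [0.5364, -0.1815, 0.1429]
tcp_rot: [[-0.395, 0.002, 0.919], [-0.919, -0.001, -0.395], [-0.0, -1.0, 0.002]]
contact_force: [-1.5, 0.8, 6.8]
width: 0.338
```

The cartridge is on the floor (force now +7 N upward at z 0.143; predicted 0.142). Ease off the pressure and open slowly.

```bash
python3 -m crank '[[0,0,0,0,-0.003,0,0],[0,0,0,0,-0.005,0,0],[0,0,0,0,-0.005,0,35],[0,0,0,0,-0.005,0,40],[0,0,0,0,-0.005,0,45],[0,0,0,0,-0.005,0,50],[0,0,0,0,-0.005,0,60],[0,0,0,0,-0.005,0,75],[0,0,0,0,-0.005,0,100],[0,0,0,0,-0.005,0,100],[0,0,0,0,-0.005,0,100],[0,0,0,0,-0.005,0,100],[0,0,0,0,-0.005,0,100]]'
python3 -m crank '[[0,0,0,0,-0.03,0,100],[0,0,0,0,-0.07,0,100],[0,0,0,0,-0.12,0,100],[0,0,0,0,-0.18,0,100],[0,0,0,0,-0.25,0,100],[0,0,0,0,-0.33,0,100],[0,0,0,0,-0.42,0,100],[0,0,0,0,-0.5,0,100],[0,0,0,0,-0.58,0,100],[0,0,0,0,-0.65,0,100],[0,0,0,0,-0.7,0,100],[0,0,0,0,-0.7,0,100]]'
python3 - <<'E'
from h import *
d=grab("side");im=cv2.cvtColor(d["image"],cv2.COLOR_RGB2BGR)
cv2.imwrite("pics/end.png",cv2.resize(im[80:340,190:400],None,fx=2.2,fy=2.2,interpolation=cv2.INTER_CUBIC))
for z in (.13,.18,.124): print(z,(np.array(proj(d,(.5362,-.1815,z)))-[190,80])*2.2)
E
```

```text
time_s: 13.73
position: [0.5358, -0.1812, 0.1423]
tcp_rot: [[-0.396, -0.0, 0.918], [-0.918, 0.0, -0.396], [-0.0, -1.0, -0.0]]
contact_force: [-0.2, 0.3, -0.2]
width: 1.002
time_s: 14.73
position: [0.5367, -0.1816, 0.2856]
tcp_rot: [[-0.396, 0.005, 0.918], [-0.918, -0.001, -0.396], [-0.001, -1.0, 0.005]]
contact_force: [0.4, -0.1, 0.3]
width: 1.005
0.13 [213.38097384 403.63541158]
0.18 [213.79977337 365.85878011]
0.124 [213.33387443 407.88325819]
```

View pics/end.png

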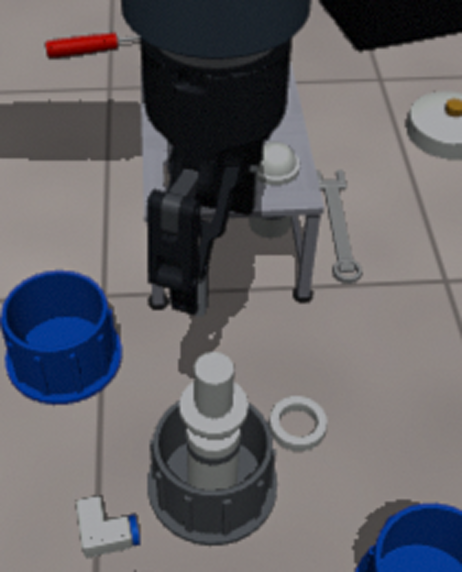

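The cartridge stands upright in the grey housing. Its stem top is at (214,366), matching the predicted (213.8,365.9) for a seated cartridge; the short one still hangs in its slot and the gripper is clear.

```bash
python3 -c "from cell import robot; print(robot.hand_in())"
```

```text
the job is handed in; nothing more can be done
None
```

The long cartridge is standing upright in the grey housing, and I handed the job in at about 15 s on the robot clock. I gripped it by the stem and raised it 8 mm so it hung free. Then I slid it 67 mm to the wide hole, lifted it out, carried it to the housing and lowered it until it touched the floor before letting go.

**Last checks:**
- **Seating:** contact came with the TCP at z = 0.143 m, against a predicted 0.142 m, with about 7 N upward.
- **Position:** after release, the stem top in the side view was at crop pixel (214, 366). The predicted position for a seated, upright cartridge was (213.8, 365.9).
- **Robot clear:** the gripper was open about 95 mm above the stem top, with near-zero force on it.
- **Short cartridge:** it still hangs in its slot.

**Disagreements:** none of the final checks failed. Early on, the two views put the housing rim at 69 mm high instead of 75 mm, and its y position differed by about 4 mm between them. Both were well within the clearance. The final picture was from the side camera only.

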